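# Shut the draught shield and tare the balance

### The job

Tare the laboratory balance with the empty dish on its pan: gently push the draught shield's sliding glass lid, which carries a black finger bar, fully shut, then press the blue tare key lightly all the way down and let it come back up. Only push and press, without lifting or carrying anything; do not press the other keys, and leave the dish on the pan and the jar, slide box and weight beside the balance where they stand.

Things in the scene. Friction and masses are not known exactly. Their poses are not given: they have to be found in the camera images.
- balance: White precision balance, fixed, 300 (x) x 200 (y) mm. Origin: centre of its underside, on the bench; +x from its front (keys) to its back, z up. Key deck: top at z 46 mm, x -150 to -108 mm; display slope behind it rises to z 64 mm at x -50 mm. Glass draught shield: x -40 to 120, y -82 to 82 mm, top z 144 mm, lid on it. Round pan inside: centre x 40, y 0, top z 80 mm.
- lid (a joint): How far the glass lid on top of the shield stands open, in m: 0 = fully shut, up to 0.080; it slides straight back (balance +x) to open. It stays where it is left, takes about 1.5 N to slide, and stops hard at 0. The lid is a glass plate 156 x 150 mm, its top face 144 mm above the bench; open, it overhangs the back of the shield.
- lid_bar (a point): Centre of the top of the black upright finger bar on the lid, 162 mm above the bench. The bar is 10 mm thick (balance x), 50 mm wide (balance y) and rises 18 mm above the lid's glass, near the lid's front edge. Axes as the balance's. To shut the lid, push the bar's back face towards the balance's front (-x of the balance).
- key_tare (a joint): Blue tare key, travel in m: 0 = up, 0.004 = fully down. A spring brings it back; it starts to move at about 1.1 N and is fully down at about 3 N.
- key_tare_top (a point): Centre of the top face of the blue tare key, 16 (x) x 24 (y) mm, 53 mm above the bench when up (7 mm proud of the deck). Pressed straight down. Axes as the balance's. Four such keys stand in a row along the balance's y, 42 mm from centre to centre; from +y to -y: red power, grey print, blue tare, grey menu.
- key_power (a joint): Red power key, same make as the tare key; not to be pressed.
- key_print (a joint): Grey print key between the red and the blue key; not to be pressed.
- key_menu (a joint): Grey menu key at the -y end of the row; not to be pressed.
- dish: Empty round white porcelain weighing dish, 56 mm across, 18 mm high, standing loose on the pan inside the shield. Origin: centre of its underside.
- jar: Amber sample jar with black cap, 44 mm across, 65 mm high, standing loose on the bench beside the balance. Origin: centre of its underside.
- slide_box: Closed green box for microscope slides, 87 x 72 x 33 mm, lying loose on the bench beside the balance. Origin: centre of its underside.
- weight: Brass calibration weight with a knob, 30 mm across, 46 mm high, standing loose on the bench beside the balance. Origin: centre of its underside.

How it is judged:
By the outcome, as a careful person would: the job done as asked, in the order asked, and still so for the second after the job is handed in, with the robot touching nothing.
It also fails if it takes over 38 s, if anything falls off the work surface, if the arm or the gripper's body presses on something with over 40 N, if the wrist force passes 120 N, or if a joint passes its speed limit or range.

### The arm

A 6-joint arm with a two-finger parallel gripper is mounted at the origin on the work surface. World frame = base frame: x ahead of the robot, y to its left, z up, the work surface at z = 0. Lengths are in m, angles in rad, forces in N, time in s.
With the tool pointing down it reaches from about 0.35 to 0.975 m from the base axis. Payload 4.9 kg.
Tool frame: the origin (TCP) lies on the mounting face of the last link; the fingertips stand 173 mm ahead of it and the grasp point (between the pads) lies 155 mm ahead of it; z points along the fingers, y is the direction in which the jaws open and shut (so a half turn about z gives the same grasp; the last joint's range is limited). The gripper opens to 85 mm and grips with 20 to 120 N. Pads are 22 mm wide; open, the fingers measure 114 mm over their backs; the gripper's body (76 mm by 85 mm) begins 54 mm behind the grasp point. The pads swing forward as they close: fully open they stand 13 mm farther back than shut.
Start: joints at [-1.42, 0.053, 1.613, -0, 1.476, -0.119], TCP at [0.167, -0.602, 0.405] pointing down, gripper open.
Joint ranges: [-3.01, 3.01], [-1.01, 2.22], [0.06, 2.58], [-1.02, 4.17], [0.09, 2.62], [-3.14, 3.14]. Speed limits (rad/s): [2.57, 2.57, 3.14, 3.14, 3.14, 3.14].

### API

Orientations are given as a unit quaternion [w, x, y, z].
In Python, from plant import manip gives the robot as it stands.
- The arm moves only by the tool play_rows, never from a script. Its argument "increments" is a list of rows, each an object with "offset": the shift along the tool's x, y, z in mm, a list of three; "twist": the turn about the tool's z in rad; "grip": the opening, from 0 (shut) to 1 (fully open). In form: [{"offset": [dx, dy, dz], "twist": twist, "grip": grip}, ...]. A call has 1 to 5 rows; each row is the pose to reach, as a shift and turn from the pose commanded when the call began, along the tool's axes at that moment; what a row does not reach only later rows make up. A row lasts 1/12 s, in which the tool goes at most 41.7 mm and 7.16 degrees, less where a joint would pass 70% of its speed; a pose out of reach is approached as far as the arm can. A call with a gripper value outside its range is refused whole. The fingers move at their own pace and stop on an object; the grip force is fixed at half the most. Time passes only in rows, so rows that repeat a pose let the fingers close. It gives the time, the measured TCP pose, the force and the opening at its end, in the units of the state.
- manip.state(): the state, without advancing time (a new reading comes with each control period).
- manip.grab_frame(name): name is "side" or "top"; returns the picture (384x512x3 uint8, blue, green, red); there is no depth.
- manip.get_calibration(name): a dict with "fx", "fy", "cx", "cy" (pixels), "T" (4x4, takes a point from camera to world coordinates). Camera axes: x right, y down, z forward; pixel columns grow to the right and rows downward; lengths in m; the calibration is good to about 2 mm. A picture is of the moment at which its call begins. get_calibration takes no time and is no camera call.
- manip.job_done(): hands the job in, once; it reports no verdict.
Trained networks look in the newest picture that a camera, given by its name, has taken for a name from the list of things; names that differ only in an ending like _2 or _b are one class to them, and where a whole thing is asked for, a point or a joint stands for the part that bears it (a point fixed in the world has none). Each returns a list of dicts, best first, with "p" (0 to 1); they miss things now and then, are a little off and sometimes report something else, mostly with a low value. They report only what shows in the picture. A call takes as long as a camera call.
- manip.boxes_of(query, camera): "xyz" ([x, y, z] in m, in the coordinates of the camera as it stood for that picture, good to about 4 mm: the middle of the surface that is visible of it).
- manip.tip_of(query, camera): "xyz" ([x, y, z] in m, in the coordinates of the camera as it stood for that picture, good to about 4 mm: a listed point, or the origin of a listed thing).
The state is a dict: "time": time; "joint_pos": joint angles; "joint_vel": joint speeds; "joint_efforts": joint torques, N m; "tool_pos": TCP position; "tool_rot": TCP orientation; "contact_force": force on the tool from outside, world axes, zero at the start; "ft_torque": the same for the moment, N m; "gripper_width": opening from 0.0 (shut) to 1.0 (fully open).
Only numpy, scipy, OpenCV 4.12 (cv2) and the standard library are available. Lean on these libraries where they do the work, as an engineer would, in place of code of your own. Each camera call takes 0.05 s, during which the arm holds its last target. There are 200 camera calls.

## Working session

There is one attempt and no reset: what is moved stays moved. The work goes in short steps, Python scripts to look and compute and a tool call to move; the robot and the scene stay as the last step left them, time stands still between calls to the robot, and variables do not carry over. Pictures are saved under pics/ and viewed, about 8 in all and at most 12, crops included, and the job is handed in when it is done.

Besides the shell and the picture viewer there is one more tool, called after ">>>" as name(argument=value, ...), one argument or row to a line, values as JSON. play_rows: Moves the arm, as the interface text tells. Its arguments: {"type":"object","properties":{"increments":{"type":"array"}},"required":["increments"]}

```bash
mkdir -p pics; cat > h.py <<'E'
import numpy as np, cv2
from plant import manip
def world(cam,p):
    T=np.array(manip.get_calibration(cam)["T"]); return (T@np.r_[p,1])[:3]
def proj(cam,P):
    c=manip.get_calibration(cam); p=np.linalg.inv(np.array(c["T"]))@np.r_[P,1]
    return np.array([c["fx"]*p[0]/p[2]+c["cx"],c["fy"]*p[1]/p[2]+c["cy"]])
E
python3 - <<'E'
from h import *
fs=[]
for c in("side","top"):
    fs.append(manip.grab_frame(c))
    for q in("balance","lid_bar","key_tare_top","dish","jar","slide_box","weight"):
        print(c,q,[(round(d["p"],2),world(c,d["xyz"]).round(4).tolist()) for d in manip.tip_of(q,c)[:2]])
    cv2.imwrite(f"pics/{c}0.png",fs[-1])
s=manip.state();print(s["time"],s["tool_pos"],s["tool_rot"],s["contact_force"],s["gripper_width"])
E
```

```text
side balance [(0.79, [0.5941, 0.0566, 0.0014])]
side lid_bar [(0.63, [0.6198, 0.0532, 0.1616])]
side key_tare_top [(0.6, [0.4618, 0.0551, 0.0532])]
side dish [(0.52, [0.6353, 0.0533, 0.076])]
side jar [(0.94, [0.6862, 0.2529, 0.0021])]
side slide_box [(0.79, [0.4744, -0.1361, -0.0041])]
side weight [(0.61, [0.515, 0.2701, 0.0017])]
top balance [(0.73, [0.5941, 0.0559, 0.002])]
top lid_bar [(0.76, [0.6182, 0.0499, 0.1598])]
top key_tare_top [(0.62, [0.4653, 0.0498, 0.0517])]
top dish []
top jar [(0.75, [0.685, 0.2521, 0.0012]), (0.55, [0.4752, -0.1367, 0.0047])]
top slide_box [(0.65, [0.4744, -0.1383, 0.0028])]
top weight [(0.44, [0.5095, 0.2662, 0.0027])]
0.8 [ 0.16657646 -0.60237483  0.40473205] [2.45071467e-05 9.90916480e-01 1.34478732e-01 6.25793946e-06] [0.76579978 0.41699112 0.15346952] 1.0012560721786865
```

View pics/side0.png

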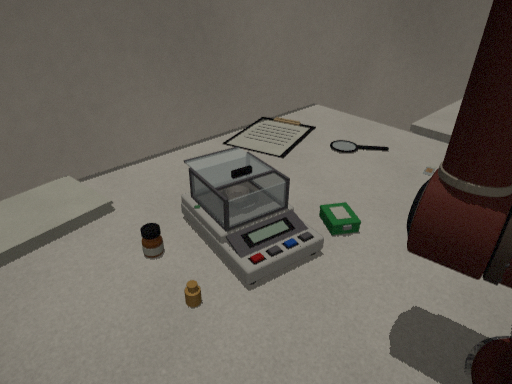

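View pics/top0.png

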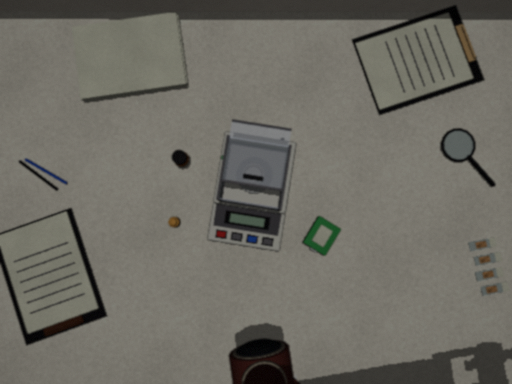

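The side view shows the balance at about (250,210) with the bar at (242,172) and the blue key at (290,244). The top view shows the bar at (253,177), the red key at (221,234) and the blue key at (252,239). Next I'll measure the yaw and positions from the pixels.

```bash
cat >> h.py <<'E'
def ray(cam,uv,z):
    c=manip.get_calibration(cam);T=np.array(c["T"])
    d=T[:3,:3]@np.array([(uv[0]-c["cx"])/c["fx"],(uv[1]-c["cy"])/c["fy"],1]);o=T[:3,3]
    return o+d*(z-o[2])/d[2]
E
python3 - <<'E'
from h import *
def blob(im,roi,f):
    x0,y0,x1,y1=roi; m=f(im[y0:y1,x0:x1].astype(int)).astype(np.uint8)
    n,l,s,ce=cv2.connectedComponentsWithStats(m); k=1+s[1:,4].argmax(); return ce[k]+[x0,y0],s[k,2:].tolist()
B=lambda i:(i[...,0]-i[...,2]>40); R=lambda i:(i[...,2]-i[...,0]>60); K=lambda i:i.max(2)<30
for c,rk,rb in(("top",(205,222,285,252),(235,165,275,190)),("side",(240,225,325,275),(222,158,262,184))):
    im=cv2.imread(f"pics/{c}0.png")
    b,bs=blob(im,rk,B);r,rs=blob(im,rk,R);k,ks=blob(im,rb,K)
    print(c,b,bs,r,rs,k,ks)
    pb,pr,pk=ray(c,b,.053),ray(c,r,.053),ray(c,k,.162 if c=="top" else .155)
    print(pb.round(4),pr.round(4),pk.round(4),"dist",np.linalg.norm(pb-pr),"yaw",np.degrees(np.arctan2(-(pr-pb)[0],(pr-pb)[1])))
    print(np.array(manip.get_calibration(c)["T"])[:3,3])
a=cv2.imread("pics/top0.png")[105:265,190:330];b=cv2.imread("pics/side0.png")[140:280,170:330]
cv2.imwrite("pics/c1.png",np.hstack([cv2.resize(a,(350,400),interpolation=2),cv2.resize(b,(450,400),interpolation=2)]))
E
```

```text
top [251.53191489 238.61702128] [9, 6, 47] [220.5        233.63157895] [8, 6, 38] [252.44897959 177.02040816] [18, 5, 49]
[0.4643 0.0537 0.053 ] [0.4773 0.1368 0.053 ] [0.6177 0.0508 0.162 ] dist 0.08412320548176656 yaw -8.866522030837858
[0.51083625 0.04032843 1.12505834]
side [290.02739726 242.43835616] [13, 9, 73] [256.90625 256.75   ] [13, 9, 64] [241.40136054 171.34693878] [20, 12, 147]
[0.4627 0.0597 0.053 ] [0.4767 0.1406 0.053 ] [0.6181 0.0547 0.155 ] dist 0.08211673448227709 yaw -9.775396676736488
[0.07805723 0.53568766 0.53782506]
```

View pics/c1.png

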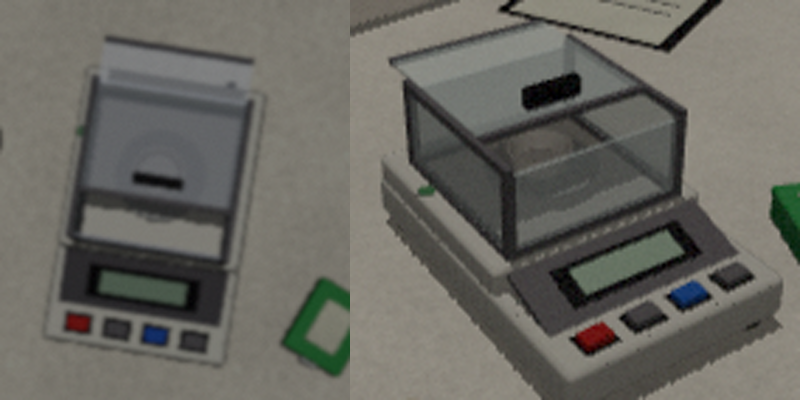

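>>> play_rows(
  increments=[
    {"offset": [32, -25, 1], "twist": 0.1, "grip": 0},
    {"offset": [64, -50, 2], "twist": 0.21, "grip": 0},
    {"offset": [96, -75, 4], "twist": 0.32, "grip": 0},
    {"offset": [128, -100, 5], "twist": 0.43, "grip": 0},
    {"offset": [160, -125, 6], "twist": 0.43, "grip": 0},
  ],
)

```text
time: 1.22
tool_pos: [0.2881, -0.4376, 0.3986]
tool_rot: [0.0, 0.997, -0.082, 0.0]
contact_force: [0.4, -0.5, 0.2]
gripper_width: 0.301
```

```bash
cat >> h.py <<'E'
from scipy.spatial.transform import Rotation as R_
def rel(P):
    s=manip.state();w,x,y,z=s["tool_rot"];R=R_.from_quat([x,y,z,w]).as_matrix()
    yaw=np.degrees(np.arctan2(R[1,0],R[0,0]))
    print("t",round(s["time"],2),"pos",np.round(s["tool_pos"],4),"yaw x",yaw.round(2),"f",np.round(s["contact_force"],2),"g",round(s["gripper_width"],3))
    print("offset mm",(R.T@(np.array(P)-s["tool_pos"])*1e3).round(1))
E
python3 -c "
from h import *
rel([.662,.045,.38])"
```

```text
t 1.22 pos [ 0.2881 -0.4376  0.3986] yaw x -9.43 f [ 0.38 -0.47  0.18] g 0.301
offset mm [ 289.7 -537.4   18.7]
```

>>> play_rows(
  increments=[
    {"offset": [19, -35, 1], "twist": 0, "grip": 0},
    {"offset": [38, -70, 2], "twist": 0, "grip": 0},
    {"offset": [57, -105, 4], "twist": 0, "grip": 0},
    {"offset": [76, -140, 5], "twist": 0, "grip": 0},
    {"offset": [95, -175, 6], "twist": 0, "grip": 0},
  ],
)

```text
time: 1.63
tool_pos: [0.4099, -0.2798, 0.393]
tool_rot: [0.0, 0.997, -0.08, 0.0]
contact_force: [0.4, -0.1, -0.6]
gripper_width: -0.001
```

>>> play_rows(
  increments=[
    {"offset": [19, -35, 1], "twist": 0, "grip": 0},
    {"offset": [38, -70, 2], "twist": 0, "grip": 0},
    {"offset": [57, -105, 4], "twist": 0, "grip": 0},
    {"offset": [76, -140, 5], "twist": 0, "grip": 0},
    {"offset": [95, -175, 6], "twist": 0, "grip": 0},
  ],
)

```text
time: 2.05
tool_pos: [0.5317, -0.1221, 0.3869]
tool_rot: [0.0, 0.997, -0.08, 0.0]
contact_force: [0.4, -0.9, 0.0]
gripper_width: 0.001
```

>>> play_rows(
  increments=[
    {"offset": [19, -35, 1], "twist": 0, "grip": 0},
    {"offset": [38, -70, 2], "twist": 0, "grip": 0},
    {"offset": [57, -105, 4], "twist": 0, "grip": 0},
    {"offset": [76, -140, 5], "twist": 0, "grip": 0},
    {"offset": [95, -175, 6], "twist": 0, "grip": 0},
  ],
)

```text
time: 2.47
tool_pos: [0.6535, 0.0355, 0.3806]
tool_rot: [0.0, 0.997, -0.08, 0.0]
contact_force: [0.7, 0.1, 0.5]
gripper_width: 0.001
```

```bash
python3 - <<'E'
from h import *
rel([.662,.045,.38])
a=manip.grab_frame("top")[105:265,190:330];b=manip.grab_frame("side")[80:280,170:370]
cv2.imwrite("pics/c2.png",np.hstack([cv2.resize(a,(350,400),interpolation=2),cv2.resize(b,(400,400),interpolation=2)]))
rel([.662,.045,.38])
E
```

```text
t 2.47 pos [0.6535 0.0355 0.3806] yaw x -9.16 f [0.66 0.11 0.51] g 0.001
offset mm [  6.9 -10.7   0.6]
t 2.57 pos [0.6545 0.0377 0.3798] yaw x -8.88 f [-0.22 -0.31 -0.29] g 0.003
offset mm [ 6.3 -8.3 -0.2]
```

View pics/c2.png

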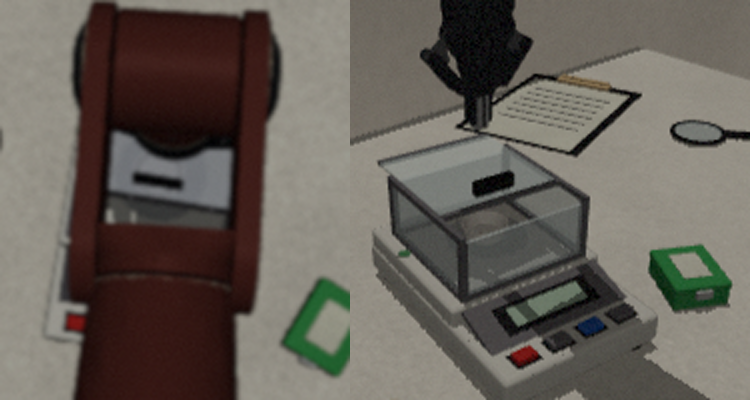

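The tips are above the lid behind the bar, at about full-frame (235,144). The bar shows clearly at (241,171). I'll align and go part of the way down.

>>> play_rows(
  increments=[
    {"offset": [6, -8, 15], "twist": 0, "grip": 0},
    {"offset": [6, -8, 30], "twist": 0, "grip": 0},
    {"offset": [6, -8, 40], "twist": 0, "grip": 0},
    {"offset": [6, -8, 45], "twist": 0, "grip": 0},
    {"offset": [6, -8, 45], "twist": 0, "grip": 0},
  ],
)

```text
time: 2.98
tool_pos: [0.6587, 0.0397, 0.333]
tool_rot: [0.0, 0.997, -0.08, -0.002]
contact_force: [0.1, -0.5, -0.6]
gripper_width: 0.001
```

```bash
python3 - <<'E'
from h import *
rel([.662,.045,.322])
im=manip.grab_frame("side"); p=manip.state()["tool_pos"]
print("tip px",proj("side",np.array(p)-[0,0,.173]), proj("side",[.618,.052,.162]))
cv2.imwrite("pics/c3.png",cv2.resize(im[110:210,190:310],(720,600),interpolation=2))
E
```

```text
t 2.98 pos [0.6587 0.0397 0.333 ] yaw x -9.23 f [ 0.07 -0.46 -0.59] g 0.001
offset mm [ 2.4 -5.7 11. ]
tip px [234.2573194  160.41097747] [242.34020023 168.13117473]
```

View pics/c3.png

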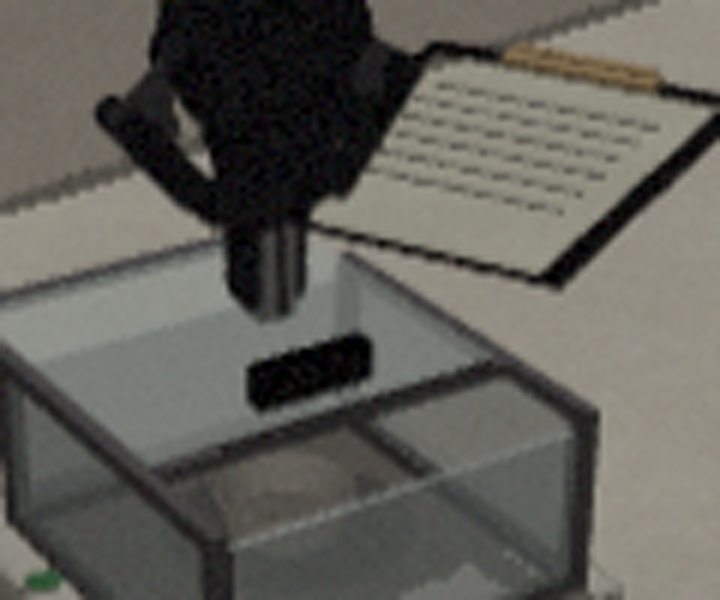

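>>> play_rows(
  increments=[
    {"offset": [0, -5, 5], "twist": 0, "grip": 0},
    {"offset": [0, -5, 9], "twist": 0, "grip": 0},
    {"offset": [0, -5, 11], "twist": 0, "grip": 0},
    {"offset": [-4, -5, 11], "twist": 0, "grip": 0},
    {"offset": [-8, -5, 11], "twist": 0, "grip": 0},
  ],
)

```text
time: 3.45
tool_pos: [0.6524, 0.0467, 0.3247]
tool_rot: [0.0, 0.997, -0.08, -0.0]
contact_force: [-0.1, 0.8, -0.7]
gripper_width: 0.001
```

>>> play_rows(
  increments=[
    {"offset": [-4, 0, 0], "twist": 0, "grip": 0},
    {"offset": [-7, 0, 0], "twist": 0, "grip": 0},
    {"offset": [-10, 0, 0], "twist": 0, "grip": 0},
    {"offset": [-13, 0, 0], "twist": 0, "grip": 0},
    {"offset": [-16, 0, 0], "twist": 0, "grip": 0},
  ],
)

```text
time: 3.87
tool_pos: [0.6366, 0.0493, 0.3249]
tool_rot: [-0.0, 0.997, -0.08, 0.0]
contact_force: [0.3, -0.5, -0.0]
gripper_width: 0.006
```

>>> play_rows(
  increments=[
    {"offset": [-3, 0, 0], "twist": 0, "grip": 0},
    {"offset": [-6, 0, 0], "twist": 0, "grip": 0},
    {"offset": [-9, 0, 0], "twist": 0, "grip": 0},
    {"offset": [-12, 0, 0], "twist": 0, "grip": 0},
    {"offset": [-15, 0, 0], "twist": 0, "grip": 0},
  ],
)

```text
time: 4.28
tool_pos: [0.6219, 0.0517, 0.3249]
tool_rot: [0.0, 0.997, -0.08, 0.0]
contact_force: [2.3, -0.4, 0.2]
gripper_width: 0.0
```

```bash
python3 - <<'E'
from h import *
im=manip.grab_frame("side");rel([.662,.045,.322])
cv2.imwrite("pics/c4.png",cv2.resize(im[110:210,190:310],(720,600),interpolation=2))
E
```

```text
t 4.33 pos [0.6215 0.0518 0.3248] yaw x -9.17 f [ 0.12 -1.06  0.29] g 0.003
offset mm [41.1  0.2  2.8]
```

View pics/c4.png

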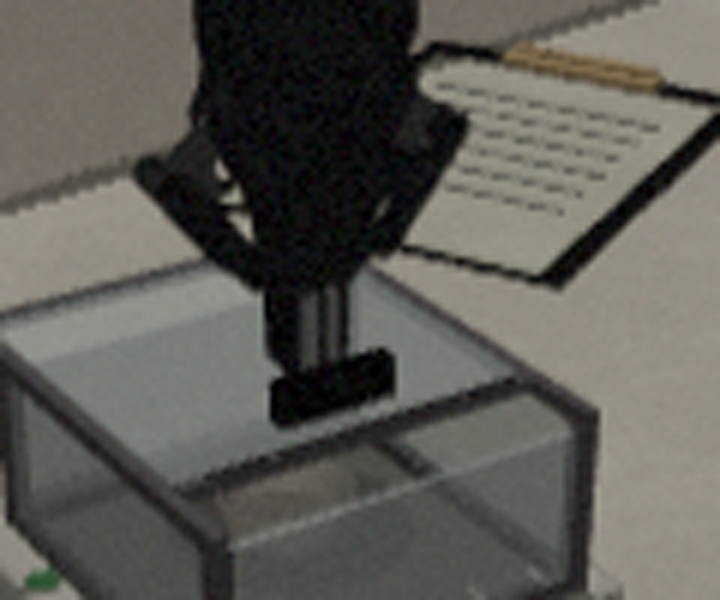

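The bar touches the fingers and the lid is sliding (bar now at crop (333,388)). I'll keep pushing gently.

>>> play_rows(
  increments=[
    {"offset": [-3, 0, 0], "twist": 0, "grip": 0},
    {"offset": [-6, 0, 0], "twist": 0, "grip": 0},
    {"offset": [-9, 0, 0], "twist": 0, "grip": 0},
    {"offset": [-12, 0, 0], "twist": 0, "grip": 0},
    {"offset": [-15, 0, 0], "twist": 0, "grip": 0},
  ],
)

```text
time: 4.75
tool_pos: [0.607, 0.0541, 0.3248]
tool_rot: [0.0, 0.997, -0.08, 0.0]
contact_force: [1.2, -0.2, 0.2]
gripper_width: -0.003
```

>>> play_rows(
  increments=[
    {"offset": [-2, 0, 0], "twist": 0, "grip": 0},
    {"offset": [-4, 0, 0], "twist": 0, "grip": 0},
    {"offset": [-6, 0, 0], "twist": 0, "grip": 0},
    {"offset": [-8, 0, 0], "twist": 0, "grip": 0},
    {"offset": [-10, 0, 0], "twist": 0, "grip": 0},
  ],
)

```text
time: 5.17
tool_pos: [0.5973, 0.0556, 0.3248]
tool_rot: [0.0, 0.997, -0.08, 0.0]
contact_force: [0.9, -0.8, 1.4]
gripper_width: -0.0
```

```bash
python3 - <<'E'
from h import *
rel([.662,.045,.322])
im=manip.grab_frame("side")
cv2.imwrite("pics/c5.png",cv2.resize(im[110:210,190:310],(720,600),interpolation=2))
E
```

```text
t 5.17 pos [0.5973 0.0556 0.3248] yaw x -9.18 f [ 0.92 -0.81  1.44] g -0.0
offset mm [65.6  0.1  2.8]
```

View pics/c5.png

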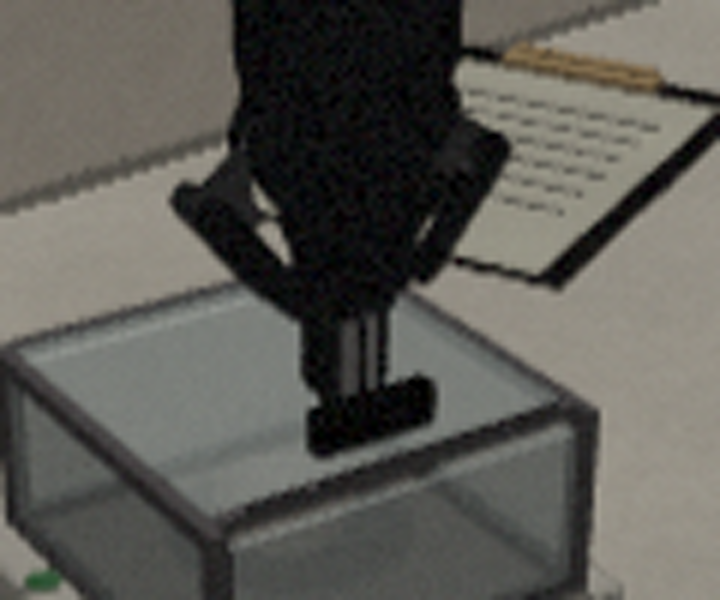

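>>> play_rows(
  increments=[
    {"offset": [-1, 0, 0], "twist": 0, "grip": 0},
    {"offset": [-2, 0, 0], "twist": 0, "grip": 0},
    {"offset": [-3, 0, 0], "twist": 0, "grip": 0},
    {"offset": [-4, 0, 0], "twist": 0, "grip": 0},
    {"offset": [-5, 0, 0], "twist": 0, "grip": 0},
  ],
)

```text
time: 5.63
tool_pos: [0.5931, 0.0563, 0.3248]
tool_rot: [0.0, 0.997, -0.08, 0.002]
contact_force: [9.5, -2.2, -3.7]
gripper_width: -0.002
```

>>> play_rows(
  increments=[
    {"offset": [-1, 0, 0], "twist": 0, "grip": 0},
    {"offset": [-2, 0, 0], "twist": 0, "grip": 0},
    {"offset": [-3, 0, 0], "twist": 0, "grip": 0},
  ],
)

```text
time: 5.88
tool_pos: [0.5915, 0.0564, 0.325]
tool_rot: [0.0, 0.997, -0.08, 0.006]
contact_force: [20.8, -2.0, -10.2]
gripper_width: 0.001
```

The force rose to 21 N with almost no further travel, so the lid is at its hard stop. Backing off and lifting.

>>> play_rows(
  increments=[
    {"offset": [8, 0, 0], "twist": 0, "grip": 0},
    {"offset": [18, 0, 0], "twist": 0, "grip": 0},
    {"offset": [18, 0, -15], "twist": 0, "grip": 0},
    {"offset": [18, 0, -45], "twist": 0, "grip": 0},
    {"offset": [18, 0, -65], "twist": 0, "grip": 0},
  ],
)

```text
time: 6.3
tool_pos: [0.6076, 0.0541, 0.3905]
tool_rot: [-0.0, 0.997, -0.08, -0.001]
contact_force: [0.8, -0.5, 0.6]
gripper_width: 0.004
```

```bash
python3 - <<'E'
from h import *
im=manip.grab_frame("side")
print("lid_bar",[(round(d["p"],2),world("side",d["xyz"]).round(4)) for d in manip.tip_of("lid_bar","side")[:1]])
print("tare",[(round(d["p"],2),world("side",d["xyz"]).round(4)) for d in manip.tip_of("key_tare_top","side")[:1]])
rel([.463,.056,.373])
cv2.imwrite("pics/c6.png",cv2.resize(im[130:280,170:330],(640,600),interpolation=2))
E
```

```text
lid_bar [(0.7, array([0.5788, 0.0609, 0.1598]))]
tare [(0.51, array([ 0.6831,  0.2488, -0.    ]))]
t 6.45 pos [0.6079 0.0541 0.3919] yaw x -9.18 f [-0.44 -0.19 -0.02] g 0.001
offset mm [-143.4   21.3   18.5]
```

View pics/c6.png

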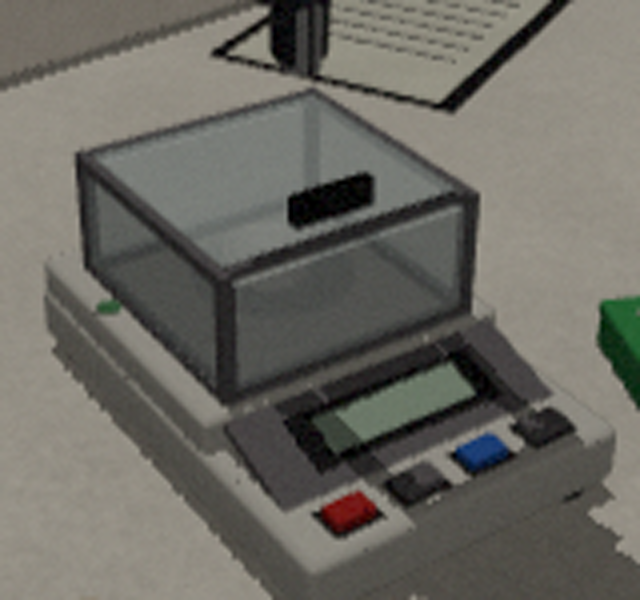

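The lid is shut: no gap at the front and its edges are flush. The bar is at crop (330,200) and the blue key at crop (483,452). Moving over the key.

>>> play_rows(
  increments=[
    {"offset": [-29, 4, 0], "twist": 0, "grip": 0},
    {"offset": [-58, 9, 0], "twist": 0, "grip": 0},
    {"offset": [-87, 13, 0], "twist": 0, "grip": 0},
    {"offset": [-116, 18, 0], "twist": 0, "grip": 0},
    {"offset": [-143, 22, 0], "twist": 0, "grip": 0},
  ],
)

```text
time: 6.87
tool_pos: [0.4608, 0.0552, 0.3872]
tool_rot: [0.0, 0.997, -0.08, -0.002]
contact_force: [0.2, -0.2, -0.5]
gripper_width: 0.001
```

>>> play_rows(
  increments=[
    {"offset": [0, 0, 30], "twist": 0, "grip": 0},
    {"offset": [0, 0, 60], "twist": 0, "grip": 0},
    {"offset": [0, 0, 90], "twist": 0, "grip": 0},
    {"offset": [0, 0, 115], "twist": 0, "grip": 0},
    {"offset": [0, 0, 125], "twist": 0, "grip": 0},
  ],
)

```text
time: 7.28
tool_pos: [0.46, 0.0553, 0.2588]
tool_rot: [0.0, 0.997, -0.08, -0.005]
contact_force: [-0.1, 0.0, -1.6]
gripper_width: -0.001
```

```bash
python3 - <<'E'
from h import *
im=manip.grab_frame("side")
rel([.4635,.0545,.233])
print(proj("side",np.array(manip.state()["tool_pos"])-[0,0,.173]),proj("side",[.4635,.0545,.053]))
cv2.imwrite("pics/c7.png",cv2.resize(im[180:280,210:330],(720,600),interpolation=2))
E
```

```text
t 7.33 pos [0.4601 0.0553 0.2586] yaw x -9.18 f [-0.18 -0.24 -1.39] g -0.004
offset mm [ 3.8  0.2 25.5]
[293.52521886 229.36199438] [291.43295424 241.19619118]
```

View pics/c7.png

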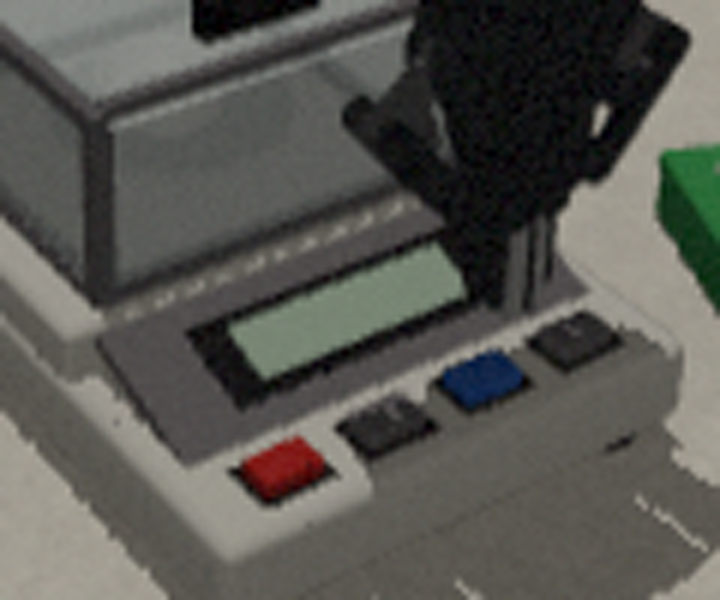

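The tips are just above and slightly behind the blue key (tips at crop (512,300), key at crop (485,375)), clear of the other keys. Lowering to just above it.

>>> play_rows(
  increments=[
    {"offset": [3, -2, 8], "twist": 0, "grip": 0},
    {"offset": [4, -2, 16], "twist": 0, "grip": 0},
    {"offset": [4, -2, 22], "twist": 0, "grip": 0},
    {"offset": [4, -2, 25], "twist": 0, "grip": 0},
    {"offset": [4, -2, 25], "twist": 0, "grip": 0},
  ],
)

```text
time: 7.75
tool_pos: [0.4669, 0.0565, 0.2395]
tool_rot: [-0.0, 0.997, -0.08, -0.0]
contact_force: [0.8, -0.2, -0.2]
gripper_width: -0.002
```

```bash
python3 - <<'E'
from h import *
im=manip.grab_frame("side")
rel([.4635,.0545,.226])
cv2.imwrite("pics/c8.png",cv2.resize(im[190:280,230:330],(660,594),interpolation=2))
E
```

```text
t 7.8 pos [0.467  0.0565 0.2399] yaw x -9.18 f [-1.35  0.32 -0.22] g 0.001
offset mm [-3.2  2.5 13.9]
```

View pics/c8.png

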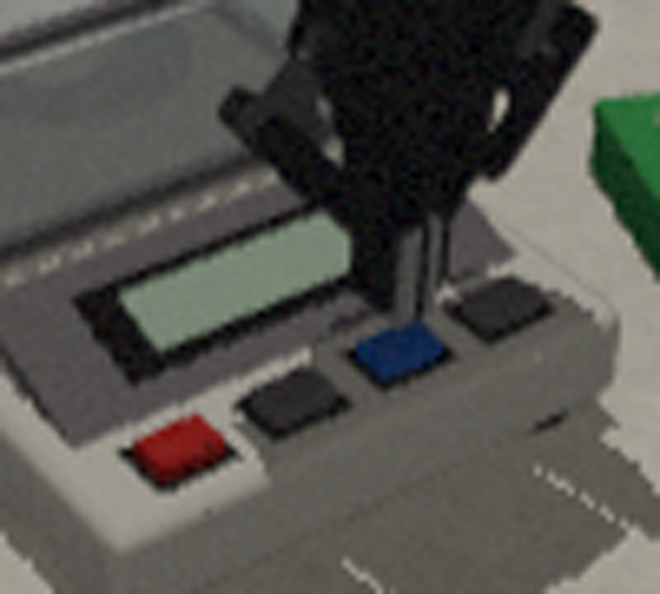

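The tips are about 14 mm above the blue key (key at crop (402,350)) and laterally aligned. I'll shift 3 mm towards the front and go down slowly.

>>> play_rows(
  increments=[
    {"offset": [-3, 1, 4], "twist": 0, "grip": 0},
    {"offset": [-3, 1, 7], "twist": 0, "grip": 0},
    {"offset": [-3, 1, 9], "twist": 0, "grip": 0},
    {"offset": [-3, 1, 10], "twist": 0, "grip": 0},
    {"offset": [-3, 1, 11], "twist": 0, "grip": 0},
  ],
)

```text
time: 8.22
tool_pos: [0.4637, 0.056, 0.2286]
tool_rot: [-0.0, 0.997, -0.08, 0.0]
contact_force: [-1.1, 0.6, 0.0]
gripper_width: 0.002
```

>>> play_rows(
  increments=[
    {"offset": [0, 0, 1], "twist": 0, "grip": 0},
    {"offset": [0, 0, 2], "twist": 0, "grip": 0},
    {"offset": [0, 0, 3], "twist": 0, "grip": 0},
  ],
)

```text
time: 8.47
tool_pos: [0.4638, 0.056, 0.2258]
tool_rot: [-0.0, 0.997, -0.08, 0.0]
contact_force: [-0.3, -0.5, 1.7]
gripper_width: 0.001
```

>>> play_rows(
  increments=[
    {"offset": [0, 0, 1], "twist": 0, "grip": 0},
    {"offset": [0, 0, 2], "twist": 0, "grip": 0},
  ],
)

```text
time: 8.63
tool_pos: [0.4638, 0.056, 0.2239]
tool_rot: [-0.0, 0.997, -0.08, 0.0]
contact_force: [-1.2, -0.0, 1.6]
gripper_width: 0.003
```

>>> play_rows(
  increments=[
    {"offset": [0, 0, 0.7], "twist": 0, "grip": 0},
    {"offset": [0, 0, 1.4], "twist": 0, "grip": 0},
  ],
)

```text
time: 8.8
tool_pos: [0.4638, 0.056, 0.2225]
tool_rot: [-0.0, 0.997, -0.08, 0.0]
contact_force: [-1.0, -0.7, 2.7]
gripper_width: -0.001
```

>>> play_rows(
  increments=[
    {"offset": [0, 0, 0.5], "twist": 0, "grip": 0},
    {"offset": [0, 0, 1], "twist": 0, "grip": 0},
  ],
)

```text
time: 8.97
tool_pos: [0.464, 0.056, 0.2222]
tool_rot: [0.0, 0.997, -0.08, -0.0]
contact_force: [-5.7, 0.2, 10.6]
gripper_width: 0.0
```

The key has bottomed: z stalled at 0.2222 and the force jumped to about 11 N. Releasing and retreating.

>>> play_rows(
  increments=[
    {"offset": [0, 0, -3], "twist": 0, "grip": 0},
    {"offset": [0, 0, -8], "twist": 0, "grip": 0},
    {"offset": [0, 0, -25], "twist": 0, "grip": 0},
    {"offset": [0, 0, -60], "twist": 0, "grip": 0},
    {"offset": [0, 0, -95], "twist": 0, "grip": 0},
  ],
)

```text
time: 9.38
tool_pos: [0.4628, 0.056, 0.3155]
tool_rot: [0.0, 0.997, -0.08, -0.002]
contact_force: [0.7, -0.9, 0.9]
gripper_width: 0.001
```

>>> play_rows(
  increments=[
    {"offset": [0, 20, -35], "twist": 0, "grip": 0},
    {"offset": [0, 55, -60], "twist": 0, "grip": 0},
    {"offset": [0, 95, -70], "twist": 0, "grip": 0},
    {"offset": [0, 125, -70], "twist": 0, "grip": 0},
    {"offset": [0, 125, -70], "twist": 0, "grip": 0},
  ],
)

```text
time: 9.8
tool_pos: [0.4433, -0.0711, 0.388]
tool_rot: [0.001, 0.997, -0.083, 0.002]
contact_force: [0.2, 0.6, -0.7]
gripper_width: -0.001
```

```bash
python3 - <<'E'
from h import *
im=manip.grab_frame("side")
for q in("lid_bar","key_tare_top","jar","slide_box","weight","dish"): print(q,[(round(d["p"],2),world("side",d["xyz"]).round(4)) for d in manip.tip_of(q,"side")[:1]])
rel([.4635,.0545,.226])
cv2.imwrite("pics/c9.png",cv2.resize(im[130:310,130:370],(800,600),interpolation=2))
E
```

```text
lid_bar [(0.74, array([0.5768, 0.0604, 0.1626]))]
key_tare_top [(0.6, array([0.4618, 0.0573, 0.0511]))]
jar [(0.62, array([ 0.6862,  0.2495, -0.0011]))]
slide_box []
weight [(0.77, array([0.5143, 0.271 , 0.0042]))]
dish []
t 10.15 pos [ 0.4439 -0.0665  0.3857] yaw x -9.07 f [-0.1   0.2  -0.48] g 0.004
offset mm [   0.5 -122.5  159.8]
```

View pics/c9.png

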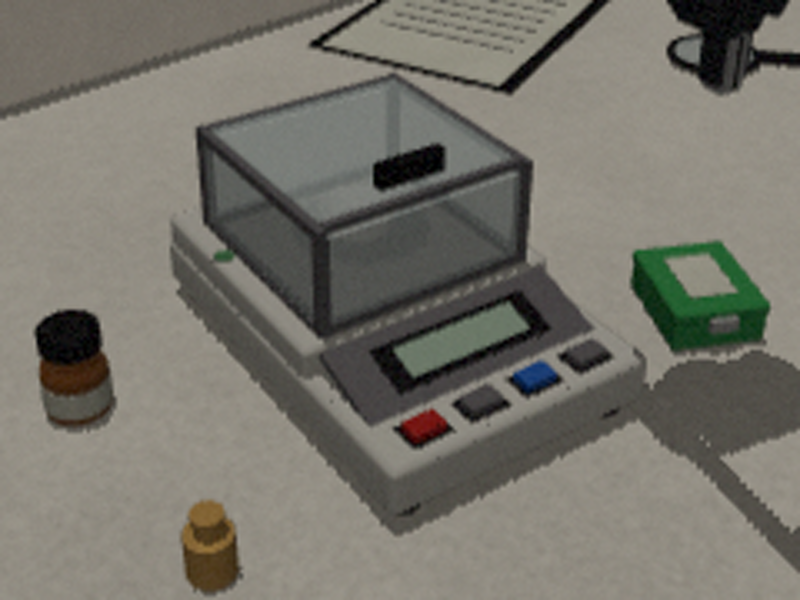

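The lid is shut (bar at crop (409,165)), the blue key is up at crop (535,376), everything else is in place and the arm is clear.

```bash
python3 -c "
from plant import manip
print(manip.job_done())"
```

```text
the job is handed in; nothing more can be done
None
```

I pushed the lid shut by its finger bar, then pressed the blue tare key down and let it come back up. The job is handed in, with the arm clear and touching nothing, at about 10 s on the robot's clock.

- **Lid:** it slid about 40 mm to its hard stop. The force rose to about 21 N there, and I backed off. The final picture shows no gap at the front.
- **Tare key:** contact came near the expected height, and the key bottomed after about 4 mm. It took about 2.7 N just before the bottom and about 11 N for a moment at the stop, which is firmer than the 3 N it needs. The final picture shows it back up.
- **Other objects:** the jar and weight measured within about 4 mm of where they started, which is the detector's accuracy. The detector missed the slide box at the end, but the picture shows it unmoved.
- **Dish:** I could not check it by detector at the end, because it only shows dimly through the closed glass. Nothing touched it.
- **Failed detection:** after the lid was shut, one detector reading for the tare key landed on the jar. I ignored it, and the final reading agreed with my pixel measurements.

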